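# Rack the last lino block and lift the caddy

## Task

Take the tall lino block out of the dowel drying rack and lower it, without dropping it, into the free groove of the plywood caddy until it stands fully home and let it go. Then grip the caddy by the middle of its handle and lift it, with everything in it, about 10 cm up off the bench. Finish still holding it there, level and still; leave the short block and the other things on the bench alone.

Things in the scene. Friction and masses are not known exactly. Their poses are not given: they have to be found in the camera images.
- tall_block_mid (a point): centre of the block to move: lino on plywood, a slab 12 mm thick (x), 100 wide (y), 130 tall (z), about 120 g; carved face +x, either way round will do. It stands upright in one of the drying rack's two places, top 65 mm above this point; grip it across its thickness near the top. It must rise 65 mm to clear the dowels and its lower edge must pass over the caddy's 72 mm end boards.
- short_block: the other block in the drying rack, same make, 12 mm thick (x), 80 mm wide (y), only 85 mm tall (z), upright; to be left there. Origin: centre of its lower edge.
- drying_rack: wooden rack fixed to the bench, 160 mm (x) by 110 (y); origin at bench level under its centre. Two places, x = -40 and +40 mm: a block stands, width along y, on slats 18 mm above the bench between dowels 8 mm thick (tops 78 mm above the bench, at y = -36 and +36, 16 mm clear between them along x).
- caddy: loose plywood carrier, any way round, 184 mm (x) by 124 (y), loaded about 0.8 kg. Origin: centre of its underside; handle along y over the middle. Grooves along y at x = +70 mm (free) and -70 (holds a block): 15 mm wide, 108 long, floor 8 mm up, end boards 72 mm high, mouth flared to 28 mm. A block slides straight down, width along y; home, its top is 138 mm up. Two ink jars under the handle.
- handle (a point): middle of the caddy's handle, 124 mm above its underside, same axes: a wooden rail 18 mm thick (x), 24 tall (z), 108 mm clear along y between uprights that end 12 mm above this point. The fully loaded caddy balances under this point. 54 mm is clear between the rail and the block on either side; the jars' lids are 46 mm below this point.
- free_groove (a point): middle of the floor of the caddy's free groove (x = +70 mm, 8 mm above the underside); same axes as the caddy. A block that is home has its centre 65 mm above it.
- racked_block_mid (a point): centre of the block already in the caddy's other groove: plywood-backed lino block, a flat slab 12 mm thick (x), 100 mm wide (y), 130 mm tall (z), upright; it travels with the caddy.
- jar_a_mid (a point): centre of an ink jar in the caddy, 47 mm across, 70 mm tall; it travels with the caddy
- jar_b_mid (a point): centre of the second, like ink jar in the caddy
- table: the bench; its top is at height 0
- brayer: hand roller lying between the caddy and the drying rack: black roller 35 mm thick, 90 mm long across the origin (along y), handle to x = -163 mm, all under 40 mm high; leave alone. Origin under the roller's middle.
- ink_jar: ink jar standing on the bench at the right, 60 mm across, 75 mm tall; leave alone. Origin: centre of its underside.
- ink_jar_2: like ink jar standing on the bench beyond the brayer; leave alone. Origin: centre of its underside.
- palette_knife: palette knife lying on the bench, 210 mm long along x, 14 mm high; leave alone. Origin: at the root of the blade.
- wash_bottle: clear bottle, 52 mm across, 150 mm tall, at the far left; leave alone. Origin: centre of its underside.
- cutter: lino cutter lying on the bench at the far right, 120 mm long along x, 20 mm thick; leave alone. Origin: under its middle.
Things that resemble listed ones, but are neither listed nor needed, are in the scene too. Leave any green or turquoise look-alike of the part that bears tall_block_mid alone.

How it is judged:
By the outcome, as a careful person would: the job done as asked, in the order asked, and still so for the second after the job is handed in, while the arm keeps its last pose, push and grip.
It also fails if it takes over 61 s, if anything falls off the work surface, if the arm or the gripper's body presses on something with over 40 N, if the wrist force passes 120 N, or if a joint passes its speed limit or range.

## Robot

A 6-joint arm with a two-finger parallel gripper is mounted at the origin on the work surface. World frame = base frame: x ahead of the robot, y to its left, z up, the work surface at z = 0. Lengths are in m, angles in degrees, forces in N, time in s.
With the tool pointing down it reaches from about 0.325 to 0.775 m from the base axis. Payload 5.5 kg.
Tool frame: the origin (TCP) lies at the centre of the arm's flange, where the gripper is bolted on; the fingertips stand 182 mm ahead of it and the grasp point (between the pads) lies 163 mm ahead of it; z points along the fingers, y is the line along which they close (so a half turn about z gives the same grasp; the last joint's range is limited). The gripper opens to 88 mm and grips with 3 to 60 N. Pads are 20 mm wide; open, the fingers measure 115 mm over their backs; the gripper's body (75 mm by 178 mm) begins 61 mm behind the grasp point.
Start: joints at [-76.473, 5.22, 70.514, -0, 104.267, -3.249], TCP at [0.173, -0.574, 0.405] pointing down, gripper open.
Joint ranges: [-164.24, 164.24], [-49.07, 125.15], [9.68, 141.18], [-86.29, 266.29], [3.28, 154.24], [-151.56, 151.56]. Speed limits (degrees/s): [147.25, 147.25, 172.46, 180, 180, 180].

## Interface

Orientations are given as [roll, pitch, yaw] about the fixed x, y, z axes, in that order (R = Rz(yaw) Ry(pitch) Rx(roll)).
In Python, from station import r gives the robot as it stands. The module is installed in compiled form; this text tells all that it offers. Calls block until the motion is done:
- r.reach(position, orientation): joint-space move of the TCP to a pose.
- r.servo_line(position, rotation=None, speed=0.15): straight line of the TCP; rotation=None keeps the orientation; speed is the mean speed in m/s.
- r.move_joints(angles): joint-space move.
- r.let_go() and r.grab(squeeze=None): open the fingers fully, or close them until they stop; squeeze is the grip in N (None keeps the last).
- r.wait(seconds).
- r.inverse_kinematics(position, orientation): joint angles nearest the present ones, or None.
- r.sense(): the state.
- r.snapshot(name): name is "scene" or "top" or "wrist"; returns a dict with "frame" (480x640x3 uint8, red, green, blue), "fx", "fy", "cx", "cy" (pixels), "R" (3x3) and "t" (3): a world point X has camera coordinates R X + t. Camera axes: x right, y down, z forward; pixel columns grow to the right and rows downward; lengths in m; the calibration is good to about 2 mm. A picture is of the moment at which its call begins. There is no depth.
A pose or a line that the arm cannot do raises r.IKError and nothing moves.
- r.hand_in(): hands the job in; it is judged then, once.
The state is a dict: "clock": time; "joints": joint angles; "joint_vel": joint speeds; "joint_torque": joint torques, N m; "tcp_pos": TCP position; "orientation": TCP orientation; "contact_force": force on the tool from outside, world axes, zero at the start; "torque": the same for the moment, N m; "opening": finger opening in m; "gripper_force": force on a finger pad.
Only numpy, scipy, OpenCV 4.12 (cv2) and the standard library are available. Lean on these libraries where they do the work, as an engineer would, in place of code of your own. Each camera call takes 0.05 s, during which the arm holds its last target. There are 200 camera calls.

## Working session

There is one attempt and no reset: what is moved stays moved. The work goes in short steps, each a Python script; the robot and the scene stay as the last script left them, time stands still between calls to the robot, and variables do not carry over. Pictures are saved under pics/ and viewed, at most 10 in all, crops included, and the job is handed in when it is done.

```bash
mkdir -p pics; python3 - <<'E'
from station import r
import cv2,numpy as np
for n in("scene","top"):
    s=r.snapshot(n); cv2.imwrite(f"pics/{n}0.png",s["frame"][:,:,::-1]); print(n,s["fx"],s["fy"],s["cx"],s["cy"],np.round(s["R"],4).tolist(),np.round(s["t"],4).tolist())
q=r.sense();print(q["clock"],q["orientation"],q["opening"])
E
```

```text
scene 503.15016850355784 503.15016850355784 314.4768146690542 241.0239432023559 [[0.6387, 0.7694, -0.0076], [0.5223, -0.4409, -0.7299], [-0.565, 0.4622, -0.6835]] [-0.3021, -0.2241, 1.743]
top 584.1991936220068 584.1991936220068 323.1528239011548 227.7955877791416 [[0.0169, -0.9998, 0.0082], [-0.9967, -0.0175, -0.0795], [0.0797, -0.0068, -0.9968]] [-0.0655, 0.5397, 1.6259]
0.1 [-1.79897680e+02 -3.97797239e-03  1.67758490e+01] 0.08790403525212843
```

View pics/scene0.png

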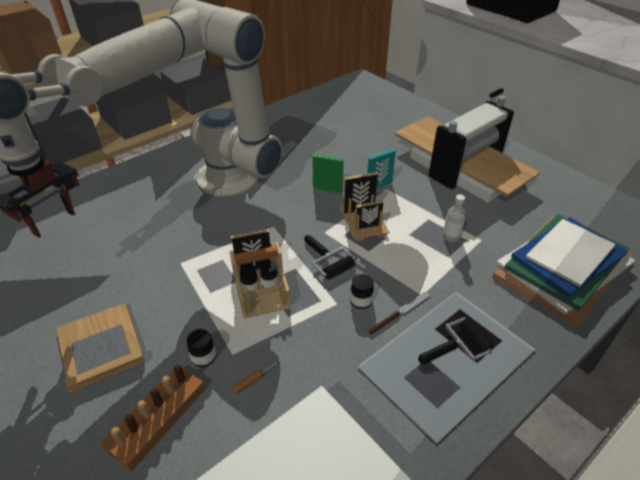

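View pics/top0.png

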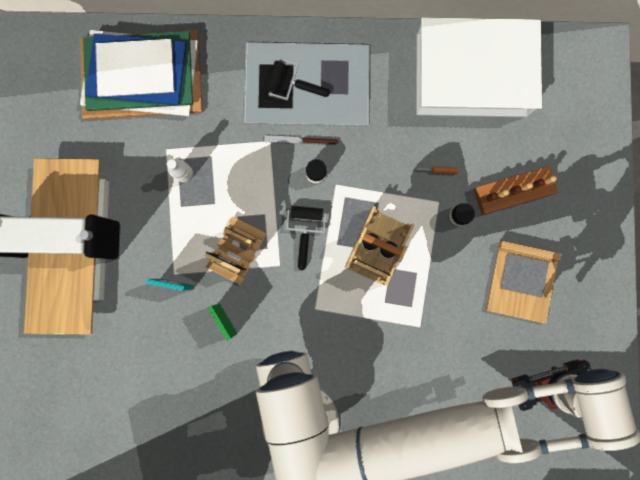

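The rack is at top-view (238,250), with the tall block on the robot's side at about (228,265). The caddy is at (380,245), with the green and teal decoys beside the rack. I'll enlarge both for the yaws.

```bash
cat >h.py <<'E'
from station import r
import cv2,numpy as np
def ray(s,u,v,z):
    R=np.array(s["R"]);t=np.array(s["t"]);c=-R.T@t
    d=R.T@np.array([(u-s["cx"])/s["fx"],(v-s["cy"])/s["fy"],1.]);return c+d*(z-c[2])/d[2]
def proj(s,X):
    p=np.array(s["R"])@np.array(X)+np.array(s["t"]);return np.array([s["fx"]*p[0]/p[2]+s["cx"],s["fy"]*p[1]/p[2]+s["cy"]])
def save(n,im): cv2.imwrite(f"pics/{n}.png",im[:,:,::-1])
E
python3 - <<'E'
from h import *
s=r.snapshot("top");f=s["frame"]
a=f[205:295,195:275];b=f[195:295,335:425]
save("crop1",np.hstack([cv2.resize(a,(400,450),interpolation=cv2.INTER_CUBIC),cv2.resize(b,(405-5,450),interpolation=cv2.INTER_CUBIC)]))
print(ray(s,228,265,.148),ray(s,238,250,.05),ray(s,380,242,.124),ray(s,380,245,.05))
E
```

```text
[0.42981362 0.18919436 0.148     ] [0.47290563 0.17800241 0.05      ] [ 0.49760423 -0.20626246  0.124     ] [ 0.49352336 -0.2140883   0.05      ]
```

View pics/crop1.png

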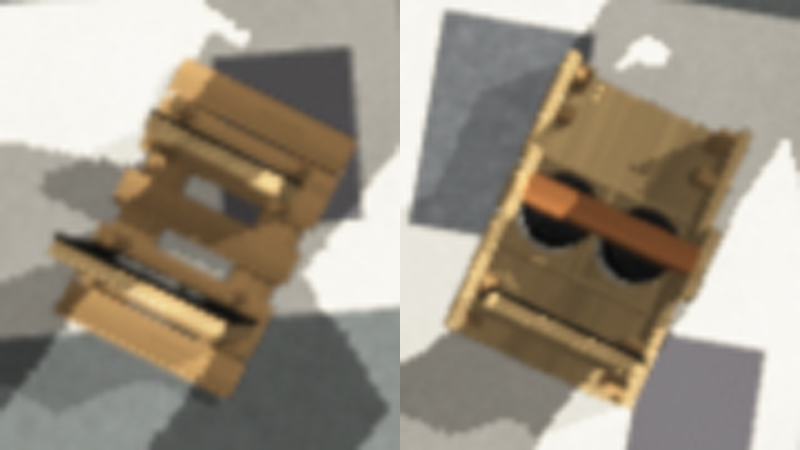

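```bash
python3 - <<'E'
from h import *
t=r.snapshot("top")
H=ray(t,382.7,244.3,.136); B=ray(t,195+150/5,205+288/5,.148); print(H,B)
ims=[]
for p,y in((H,69.3),(B,66)):
    r.reach([p[0],p[1],.45],[180,0,y]); r.wait(.3)
    s=r.snapshot("wrist"); ims.append(s["frame"]); print(s["fx"],s["cx"],s["cy"],np.round(s["R"],4).tolist(),np.round(s["t"],4).tolist(),proj(s,p),r.sense()["clock"],r.sense()["tcp_pos"],r.sense()["joints"])
    np.save(f"s{len(ims)}.npy",s,allow_pickle=True)
save("w1",ims[0]);save("w2",ims[1])
E
```

```text
[ 0.49100658 -0.21214139  0.136     ] [0.43587783 0.1971316  0.148     ]
361.24501001942156 317.02357371367737 232.14572286052035 [[0.9355, -0.3533, 0.001], [-0.3409, -0.9019, 0.2653], [-0.0928, -0.2485, -0.9642]] [-0.5352, -0.0688, 0.4264] [316.13024254 221.68950827] 2.3167 [ 0.49089182 -0.2125507   0.4498941 ] [-2.70557347e+01 -4.00676076e+00  7.51971703e+01 -1.63186499e-03
  1.08819950e+02 -6.30971032e+00]
361.24501001942156 317.02357371367737 232.14572286052035 [[0.9136, -0.4067, 0.0012], [-0.3924, -0.8807, 0.2653], [-0.1069, -0.2428, -0.9642]] [-0.3194, 0.3, 0.5281] [315.50655131 225.47046036] 4.1917 [0.43612408 0.19673049 0.44995989] [ 2.02052631e+01 -1.26066288e+01  8.29633066e+01 -2.36533646e-03
  1.09648832e+02  4.42541558e+01]
```

View pics/w1.png

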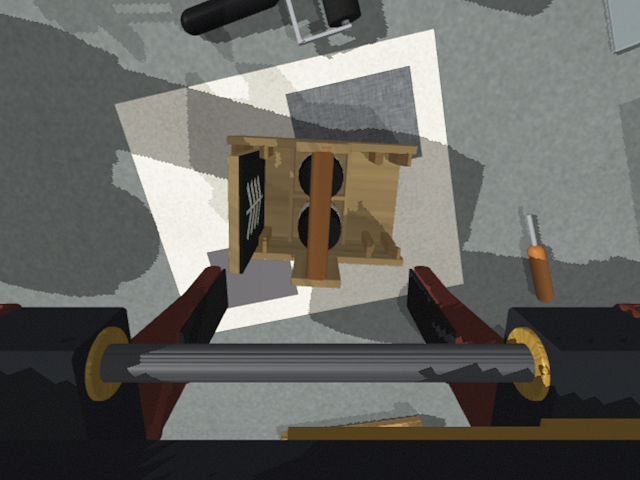

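View pics/w2.png

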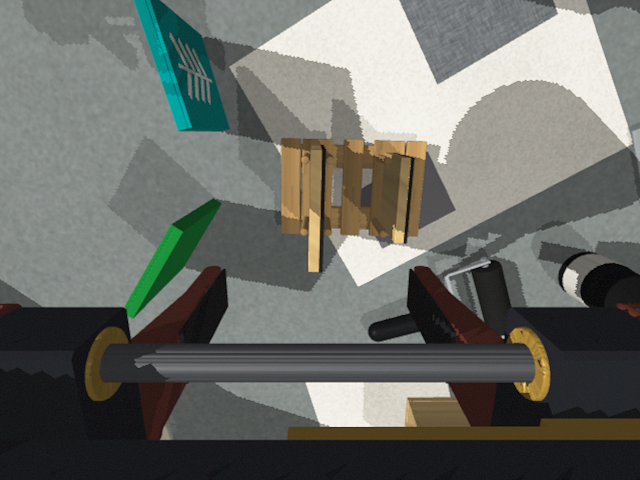

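In w1 the caddy has its rail at columns 308–333, its occupied groove on the left and the free groove on the right (about column 380). In w2 the tall block's top runs from about (316,145) to (314,271). I'll enlarge the corners.

```bash
python3 - <<'E'
from h import *
a=cv2.imread("pics/w2.png")[135:285,290:340];b=cv2.imread("pics/w1.png")[130:290,222:422]
o=np.hstack([cv2.resize(a,None,fx=3.7,fy=3.7,interpolation=cv2.INTER_CUBIC)[:555],np.zeros((555,10,3),np.uint8),cv2.copyMakeBorder(cv2.resize(b,None,fx=3,fy=3,interpolation=cv2.INTER_CUBIC),0,75,0,0,0)])
print(o.shape);cv2.imwrite("pics/z1.png",o)
E
```

```text
(555, 795, 3)
```

View pics/z1.png

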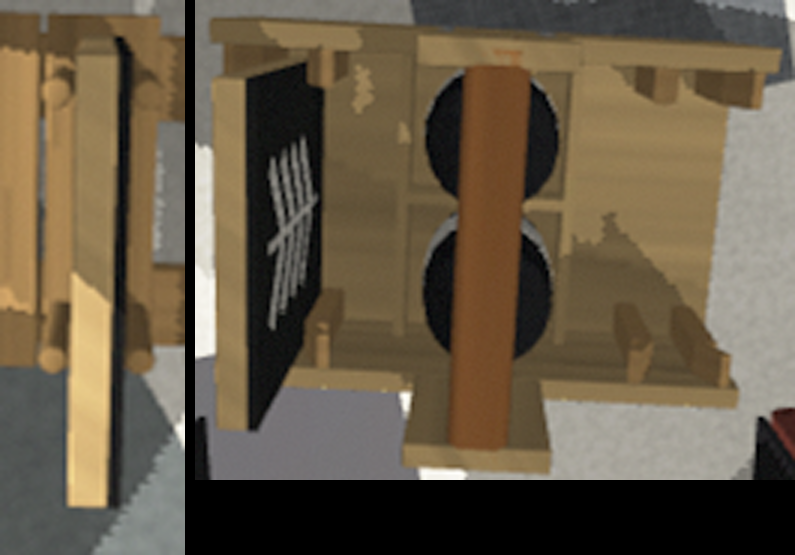

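```bash
python3 - <<'E'
from h import *
s1=np.load("s1.npy",allow_pickle=True).item();s2=np.load("s2.npy",allow_pickle=True).item()
A=lambda u,v:(290+u/3.7,135+v/3.7); B=lambda u,v:(222+(u-195)/3,130+v/3)
P=[ray(s2,*A(*p),.148)[:2] for p in((80,40),(130,38),(67,506),(120,507))]
P=np.array(P);print(P, np.linalg.norm(P[0]-P[1]),np.linalg.norm(P[2]-P[3]),np.linalg.norm(P[0]-P[2]),"mid",P.mean(0))
d=P[0]+P[1]-P[2]-P[3];print("ang",np.degrees(np.arctan2(d[1],d[0])))
pts=[((783,48),.072,-1,(92,62)),((211,20),.072,-1,(-92,62)),((737,404),.072,-1,(92,-62)),((217,80),.138,-1,(-76,50)),((217,428),.138,-1,(-76,-50)),((464,68),.136,0,(-9,54)),((530,68),.136,0,(9,54)),((452,445),.136,0,(-9,-54)),((507,447),.136,0,(9,-54))]
W=np.array([ray(s1,*B(*p[0]),p[1])[:2] for p in pts]);L=np.array([p[3] for p in pts])/1000.
lc,wc=L.mean(0),W.mean(0)
M=(L-lc).T@(W-wc);a=np.arctan2(M[0,1]-M[1,0],M[0,0]+M[1,1]);R=np.array([[np.cos(a),-np.sin(a)],[np.sin(a),np.cos(a)]])
c=wc-R@lc;print("caddy",c,np.degrees(a));print(np.round(((W-c)@R-L)*1000,1))
print("groove",c+R@[.07,0])
E
```

```text
[[0.45863786 0.25534544]
 [0.46817535 0.2515366 ]
 [0.41398301 0.16324041]
 [0.42480669 0.15815212]] 0.010269905988851986 0.011960047507957585 0.10235913891032963 mid [0.44140073 0.20706864]
ang 64.61345879506212
caddy [ 0.49483157 -0.21121943] -23.203410368342432
[[ 0.4 -0.6]
 [ 0.9  0. ]
 [-1.4  1.4]
 [ 1.8 -1.9]
 [-0.2 -0.4]
 [-0.1 -0.1]
 [-0.7  0.7]
 [ 0.7  0.4]
 [-1.3  0.5]]
groove [ 0.55916941 -0.23879919]
```

```bash
python3 - <<'E'
from h import *
o=[180,0,64.6]
r.reach([.4414,.2071,.40],o); r.servo_line([.4414,.2071,.293],speed=.12)
r.grab(35); q=r.sense(); print(q["clock"],q["opening"],q["gripper_force"],q["contact_force"])
if .009<q["opening"]<.016:
    r.servo_line([.4414,.2071,.385],speed=.08); r.servo_line([.4414,.2071,.46],speed=.2)
    r.reach([.5592,-.2388,.46],[180,0,66.8]); r.wait(.4)
    q=r.sense(); print(q["clock"],q["opening"],q["contact_force"],q["tcp_pos"],q["orientation"])
    s=r.snapshot("wrist");save("w3",s["frame"]);np.save("s3.npy",s,allow_pickle=True)
    save("sc3",r.snapshot("scene")["frame"])
    print([proj(s,[*(np.array([.5592,-.2388])+k*.05*np.array([np.cos(np.radians(66.8)),np.sin(np.radians(66.8))])),z]) for k,z in((1,.185),(-1,.185),(1,.072),(-1,.072))])
E
```

```text
6.7083 0.011977243161006079 34.997679591178894 [ 0.19897272  2.07447891 -0.6345432 ]
10.6167 0.011967333138132648 [ 0.10054408  0.01654863 -0.86033726] [ 0.55926632 -0.23844545  0.46012732] [1.79985983e+02 4.27276509e-04 6.68282998e+01]
[array([316.15646301, 166.57044699]), array([316.01234532, 297.85582096]), array([316.26015991, 156.37133636]), array([316.1494659 , 251.44190848])]
```

View pics/w3.png

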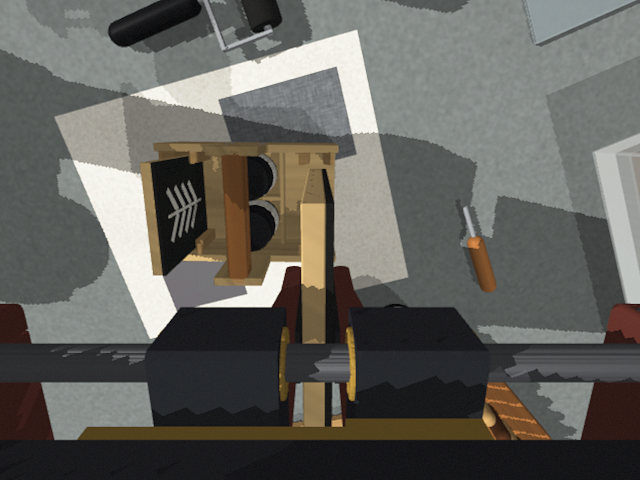

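The block hangs straight: its lower +y corner is at (316,168), against a predicted (316,167). The groove's guides are right below it. I'll lower in steps while watching the force.

```bash
python3 - <<'E'
from h import *
s=np.load("s3.npy",allow_pickle=True).item()
a=np.radians(-23.2);R=np.array([[np.cos(a),-np.sin(a)],[np.sin(a),np.cos(a)]]);c=np.array([.4948,-.2112])
print("corner pred",proj(s,[*(c+R@[.092,.062]),.072]),proj(s,[*(c+R@[-.009,-.054]),.136]))
p=np.array([.5592,-.2388])
r.servo_line([*p,.365],speed=.12); f0=r.sense()["contact_force"]
for z in list(np.arange(.353,.29,-.012))+[.288,.2855,.2835,.282]:
    r.servo_line([*p,z],speed=.05); q=r.sense(); f=q["contact_force"]-f0; print(round(z,4),np.round(f,1),np.round(q["torque"],2))
    if np.linalg.norm(f)>7: break
print(q["clock"],q["tcp_pos"],q["opening"])
s=r.snapshot("scene");save("sc4",s["frame"][190:340,150:350]);s=r.snapshot("wrist");save("w4",s["frame"])
E
python3 - <<'E'
import cv2,numpy as np
a=cv2.imread("pics/sc4.png");b=cv2.imread("pics/w4.png")
cv2.imwrite("pics/z4.png",np.hstack([cv2.resize(a,(400,300),interpolation=cv2.INTER_CUBIC),cv2.resize(b,(400,300))]))
E
```

```text
corner pred [338.41802787 144.05644255] [228.65720784 277.95125043]
0.353 [-1.1  0.  -0.6] [ 0.   -0.06  0.03]
0.341 [-1.3  0.3 -0.3] [-0.06 -0.07  0.02]
0.329 [-1.9  0.  -0.5] [ 0.11  0.14 -0.08]
0.317 [-2.4  0.7 -0.5] [ 0.15  0.28 -0.1 ]
0.305 [-2.7  1.7 -2.8] [ 0.22  0.46 -0.09]
0.293 [-3.1  0.8 -1.1] [ 0.19  0.32 -0.11]
0.288 [-2.3 -0.2 -0.8] [ 0.06  0.19 -0.03]
0.2855 [-1.1  0.5 -1.2] [ 0.05  0.04 -0.01]
0.2835 [-0.5  0.5  0.1] [ 0.03  0.   -0.03]
0.282 [-3.3  1.1  4.8] [ 0.21  0.42 -0.09]
15.0083 [ 0.55921483 -0.23887398  0.2829619 ] 0.011729171698063876
```

View pics/z4.png

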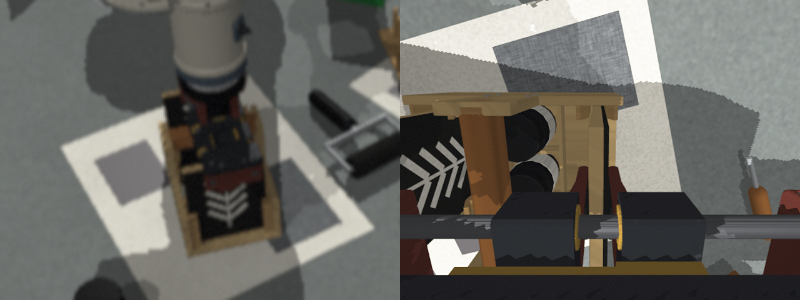

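The block is in the groove, and floor contact came at TCP z of about 0.283 as predicted. I'll release, back off and check.

```bash
python3 - <<'E'
from h import *
r.servo_line([.5592,-.2388,.2835],speed=.05)
r.let_go(); q=r.sense(); print(q["opening"],q["contact_force"])
r.servo_line([.5592,-.2388,.36],speed=.1)
r.reach([.4948,-.2112,.45],[180,0,66.8]); r.wait(.4)
s=r.snapshot("wrist");save("w5",s["frame"]);np.save("s5.npy",s,allow_pickle=True); print(r.sense()["clock"],r.sense()["contact_force"])
f=s["frame"][110:310,210:430]
save("z5",cv2.resize(f,None,fx=3,fy=3,interpolation=cv2.INTER_CUBIC))
a=np.radians(-23.2);R=np.array([[np.cos(a),-np.sin(a)],[np.sin(a),np.cos(a)]]);c=np.array([.4948,-.2112])
for l,z in(((-.009,.054),.136),((.009,.054),.136),((-.009,-.054),.136),((.009,-.054),.136),((.064,.05),.138),((.076,.05),.138),((.064,-.05),.138),((.076,-.05),.138),((-.076,.05),.138),((-.076,-.05),.138)):
    print(l,np.round((proj(s,[*(c+R@l),z])-[210,110])*3))
E
```

```text
0.0877291656097679 [0.65496106 1.00903182 0.09886552]
18.4917 [ 1.01438189 -0.83296447 -0.38671226]
(-0.009, 0.054) [285. 140.]
(0.009, 0.054) [353. 140.]
(-0.009, -0.054) [288. 518.]
(0.009, -0.054) [350. 518.]
(0.064, 0.05) [561. 156.]
(0.076, 0.05) [607. 156.]
(0.064, -0.05) [540. 508.]
(0.076, -0.05) [582. 508.]
(-0.076, 0.05) [ 31. 156.]
(-0.076, -0.05) [ 55. 508.]
```

View pics/z5.png

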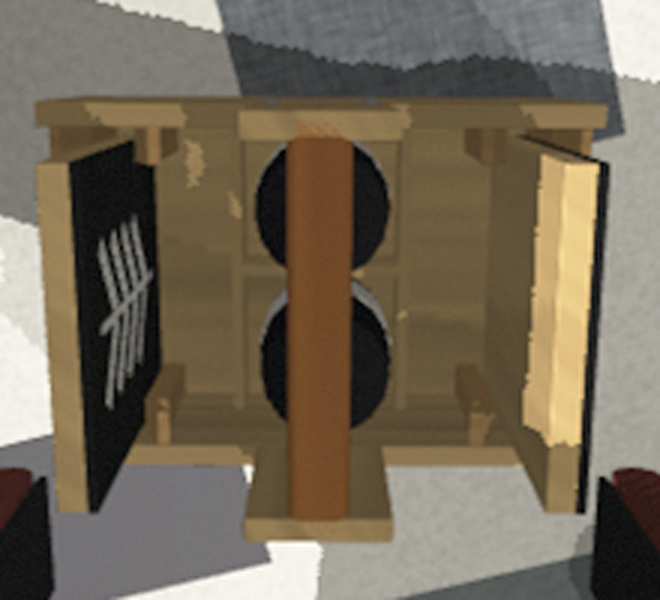

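The block is home: its top edges are within about 1.5 mm of the prediction and mirror the other block, and the rail is at columns 287–353 as predicted. I'll grip the rail and lift.

```bash
python3 - <<'E'
from h import *
p=[.4948,-.2112]
r.servo_line([*p,.34],speed=.12); r.servo_line([*p,.287],speed=.06); print(r.sense()["contact_force"])
r.grab(60); q=r.sense(); print(q["clock"],q["opening"],q["gripper_force"])
if .014<q["opening"]<.022:
    r.servo_line([*p,.297],speed=.03); print(r.sense()["contact_force"],r.sense()["torque"])
    r.servo_line([*p,.389],speed=.06); r.wait(1.); q=r.sense()
    print(q["clock"],q["opening"],q["contact_force"],q["torque"],q["tcp_pos"],q["orientation"])
    a=r.snapshot("scene")["frame"][140:380,120:440];b=r.snapshot("wrist")["frame"]
    save("z6",np.vstack([cv2.resize(a,(400,300)),cv2.resize(b,(400,300))]))
E
```

```text
[-0.15842557 -0.60061245 -0.01841296]
21.6667 0.017318811438208945 59.997382164001465
[ 0.44085005  0.26616265 -8.3174256 ] [-0.0677339   0.00346112 -0.01211985]
24.8333 0.017823908862690446 [ 0.69469564  0.42653893 -7.94526014] [-0.05248091 -0.03653644  0.02060235] [ 0.49479825 -0.21120803  0.38901768] [ 1.79998480e+02 -8.06884464e-04  6.67988288e+01]
```

View pics/z6.png

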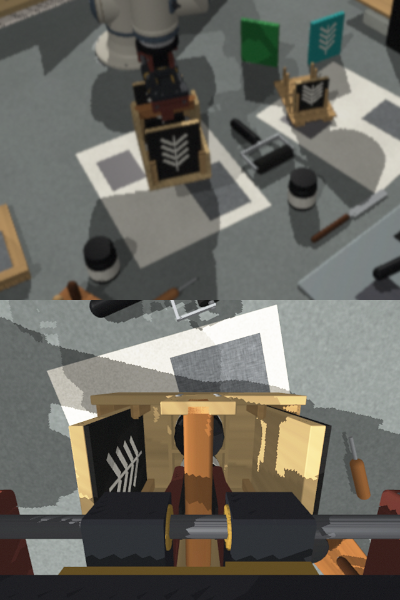

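The caddy is up about 10 cm and level. The load reads about 8 N with near-zero moment, and both blocks are in place.

```bash
python3 -c "
from station import r
print(r.hand_in())"
```

```text
the job is handed in; nothing more can be done
None
```

The tall block stands fully home in the caddy's free groove, and the loaded caddy was held level and still about 10 cm above the bench at hand-in, about 25 s into the 61 s limit.

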